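# Level the bench scale with a spirit level and prove it under hand pressure

## Robot

A 6-joint arm with a two-finger parallel gripper is mounted at the origin on the work surface; the furniture and walls round the work are solid. World frame = base frame: x ahead of the robot, y to its left, z up, the work surface at z = 0. Lengths are in m, angles in rad, forces in N, time in s.
With the tool pointing down it reaches from about 0.275 to 0.825 m from the base axis. Payload 4.9 kg.
Tool frame: the origin (TCP) lies at the very end of the fingers, on their centre line; the grasp point (between the pads) lies 19 mm behind it; z points along the fingers, y is the line along which they close (so a half turn about z gives the same grasp; the last joint's range is limited). The gripper opens to 85 mm and grips with 20 to 120 N. Pads are 22 mm wide; open, the fingers measure 114 mm over their backs; the gripper's body (76 mm by 85 mm) begins 54 mm behind the grasp point. The pads swing forward as they close: fully open they stand 13 mm farther back than shut.
Start: joints at [-0.134, 0.326, -0.193, 1.052, 0, 1.437], TCP at [0.55, 0, 0.231] pointing down, gripper open.
Joint ranges: [-2.65, 2.65], [-0.97, 1.79], [-1.3, 1.35], [-1.93, 2.1], [-1.47, 1.37], [-3.14, 3.14]. Speed limits (rad/s): [2.57, 2.57, 3.14, 3.14, 3.14, 3.14].

## Interface

Orientations are given as a rotation vector (axis times angle).
In Python, from cell import r gives the robot as it stands. Calls block until the motion is done:
- r.move_ptp(position, orientation): joint-space move of the TCP to a pose.
- r.line_to(position, ori=None, velocity=0.15): straight line of the TCP; ori=None keeps the orientation; velocity is the mean speed in m/s.
- r.goto_joints(angles): joint-space move.
- r.let_go() and r.grasp(grip_force=None): open the fingers fully, or close them until they stop; grip_force is the grip in N (None keeps the last).
- r.pause(seconds).
- r.ik(position, orientation): joint angles nearest the present ones, or None.
- r.capture(name): name is "scene" or "side" or "wrist"; returns the picture (480x640x3 uint8, blue, green, red); there is no depth.
- r.camera_params(name): a dict with "fovy" (degrees; the focal length in pixels is half the picture's height over the tangent of half this angle, whatever the lens; pixels are square), "cx", "cy" (the principal point, pixels), "view" (4x4, takes a point from world to camera coordinates); the wrist camera has in their place "hand_eye" (4x4, takes a point from camera to tool coordinates, whose origin is the TCP and whose axes are the flange's). Camera axes: x right, y down, z forward; pixel columns grow to the right and rows downward; lengths in m; the calibration is good to about 2 mm. A picture is of the moment at which its call begins: read the wrist's pose just before it. camera_params takes no time and is no camera call.
A pose or a line that the arm cannot do raises r.IKError and nothing moves.
- r.close_job(): hands the job in; it is judged then, once.
Readings, each from a call of its own:
- r.get_t(): time.
- r.get_q(): joint angles.
- r.get_dq(): joint speeds.
- r.get_joint_efforts(): joint torques, N m.
- r.get_ee_pos(): TCP position.
- r.get_orientation(): TCP orientation.
- r.get_contact_force(): force on the tool from outside, world axes, zero at the start.
- r.get_ft_torque(): the same for the moment, N m.
- r.get_width(): finger opening in m.
- r.get_finger_force(): force on a finger pad.
Only numpy, scipy, OpenCV 4.12 (cv2) and the standard library are available. Lean on these libraries where they do the work, as an engineer would, in place of code of your own. Each camera call takes 0.05 s, during which the arm holds its last target. There are 200 camera calls.

## Task

The bench scale stands low on the side of its screw foot. Stand the spirit level upright across the middle of the scale's pan, lengthwise towards the black foot knob, and let go of it; then turn the knob until the bubble rests between the two black lines. Finally press down on the level with a few newtons, firmly but without leaning hard on it, to prove the foot carries the load, and finish still pressing (do not lift off), with the bubble still between its lines; leave the test weights alone.

Things in the scene. Friction and masses are not known exactly. Their poses are not given: they have to be found in the camera images.
- spirit_level: spirit level: aluminium bar, yellow sides, black end caps, 190 long x 24 wide x 40 high mm, 0.35 kg. Origin: centre of its underside; y along its length, z up through the top edge with the vial. Starts upright on the bench, left of the scale. Flat sides: grip it across its 24 mm width anywhere. Either end may point to the knob.
- vial (a point): middle of the level's top edge, over the centre of the bright green vial (66 mm long, let into the top), 40 mm above the underside; axes as the level's. More than 35 mm from here along y the top edge is plain metal.
- bubble (a joint): place of the pale bubble (18 mm long) along the vial, m: 0 centred, positive towards the level's +y end, stops at +-0.017. The two black lines are 24 mm apart, so it lies between them within +-0.003. It goes to the higher end, 10 mm per 0.01 rad of slope, and needs about 1 s to come to rest; it tells nothing while the level is in the hand.
- scale: white bench scale, 290 x 222 x 82 mm, display and keys on its -x side, towards the robot. Origin: centre of its underside, about 24 mm above the bench; +y points to the side of the foot knob. It is fixed on a grey levelling plate; both tilt about two fixed feet under the -y side. At the start the knob side is up to 0.015 rad too low.
- pan_mid (a point): middle of the top of the scale's flat steel pan, 178 (x) x 222 (y) mm; 30 mm in +x of the scale's origin and 82 mm above it, axes as the scale's. The pan does not give.
- knob_grip (a point): point on the vertical axis of the ribbed black knob (42 mm in diameter, 30 high) of the screw foot, 13 mm below its top and 99 mm above the bench, 176 mm from the middle of the pan in the scale's +y. The knob turns about z, keeps its height and stays where it is left; it takes about 0.1 N m. Only a thin screw is below it.
- levelling_base: the feet of the levelling plate, fixed on the bench; origin on the bench below the scale's origin, axes as the scale's. Clockwise from above, the knob raises its side of the scale and the bubble moves towards the knob, about 4.7 mm per rad; 1.7 to 3.2 rad are needed, usually in more than one grasp.
- weight_500: test weight, grey, 38 mm in diameter and 58 high, stands to the right of the scale; leave alone. Origin: centre of its underside.
- weight_200: smaller test weight, 29 mm in diameter and 44 high, beside the other; leave alone. Origin: centre of its underside.
- weight_100: smallest test weight, 23 mm in diameter and 35 high, beside the others; leave alone. Origin: centre of its underside.

How it is judged:
On the way, in this order (a step that is already met when the one before it is completed fails the run):
1. the level stands free across the pan, lengthwise towards the knob, and the bubble has come to rest off centre (angle between spirit_level's own z axis and vertical below 0.06 rad and z of spirit_level in the frame of scale between 0.079 and 0.086 m and x of spirit_level in the frame of scale between -0.04 and 0.1 m and y of spirit_level in the frame of scale between -0.03 and 0.03 m and angle between the y axis of spirit_level and the y axis of scale, either way round below 0.3 rad and contact force between each of the arm, the fingers and spirit_level below 0.2 N and linear speed of spirit_level below 0.02 m/s and velocity of joint bubble between -0.004 and 0.004 m/s), for 0.4 s.
2. the knob has been turned until the bubble rests between the lines, the level still standing free on the pan (value of joint bubble between -0.0035 and 0.0035 m and velocity of joint bubble between -0.004 and 0.004 m/s and z of spirit_level in the frame of scale between 0.079 and 0.086 m and contact force between the fingers and spirit_level below 0.2 N), for 0.4 s.
At the end, for the whole second after the job is handed in: The fingers keep pressing (over 2 N) on the level, which bears on the pan with 6 to 35 N, its 3.5 N weight included; it stands upright wholly on the pan, within 30 mm of its middle sideways, within 17 degrees of the line to the knob; the bubble is within 3.5 mm of centre (contact force between the fingers and spirit_level above 2 N and contact force between spirit_level and scale between 6 and 35 N and value of joint bubble between -0.0035 and 0.0035 m and angle between spirit_level's own z axis and vertical below 0.06 rad and z of spirit_level in the frame of scale between 0.079 and 0.086 m and x of spirit_level in the frame of scale between -0.04 and 0.1 m and y of spirit_level in the frame of scale between -0.03 and 0.03 m and angle between the y axis of spirit_level and the y axis of scale, either way round below 0.3 rad); the arm keeps its last pose, push and grip.
It fails at once if a test weight is moved by more than 15 mm (distance of any of weight_500, weight_200, weight_100 from where it was at the start of the episode above 0.015 m).
It fails at once if the level is leaned on the pan with more than 60 N (contact force between spirit_level and scale above 60 N).
It also fails if it takes over 72 s, if anything falls off the work surface, if the arm or the gripper's body presses on something with over 40 N, if the wrist force passes 120 N, or if a joint passes its speed limit or range.

## Working session

There is one attempt and no reset: what is moved stays moved. The work goes in short steps, each a Python script; the robot and the scene stay as the last script left them, time stands still between calls to the robot, and variables do not carry over. Pictures are saved under pics/ and viewed, at most 10 in all, crops included, and the job is handed in when it is done.

```bash
ls; mkdir -p pics; python3 - <<'E'
from cell import r
import cv2,numpy as np
np.set_printoptions(precision=4,suppress=True)
a=r.capture("scene");b=r.capture("side")
cv2.imwrite("pics/scene0.png",a);cv2.imwrite("pics/side0.png",b)
for n in("scene","side","wrist"):print(n,r.camera_params(n))
print(r.get_t(),r.get_orientation(),r.get_ee_pos())
E
```

```text
pics
scene {'fovy': 49.10087544850455, 'cx': 317.5099558508279, 'cy': 235.95053691038459, 'view': array([[-0.8323, -0.5542,  0.012 ,  0.3666],
       [-0.4302,  0.6321, -0.6445,  0.2814],
       [ 0.3496, -0.5416, -0.7645,  1.3462],
       [ 0.    ,  0.    ,  0.    ,  1.    ]])}
side {'fovy': 51.68979539771136, 'cx': 309.8821147934773, 'cy': 242.70500870121424, 'view': array([[ 0.8576, -0.5143, -0.0003, -0.376 ],
       [-0.2687, -0.4476, -0.8529,  0.1905],
       [ 0.4385,  0.7316, -0.522 ,  1.0773],
       [ 0.    ,  0.    ,  0.    ,  1.    ]])}
wrist {'fovy': 70.8831410157281, 'cx': 317.24298430506013, 'cy': 238.34596812670296, 'hand_eye': array([[ 0.0003, -0.9449, -0.3273,  0.0844],
       [ 1.    ,  0.0005, -0.0007,  0.0002],
       [ 0.0009, -0.3273,  0.9449, -0.1426],
       [ 0.    ,  0.    ,  0.    ,  1.    ]])}
0.1 [-2.2206 -2.2206  0.0015] [0.5495 0.0001 0.2306]
```

View pics/scene0.png

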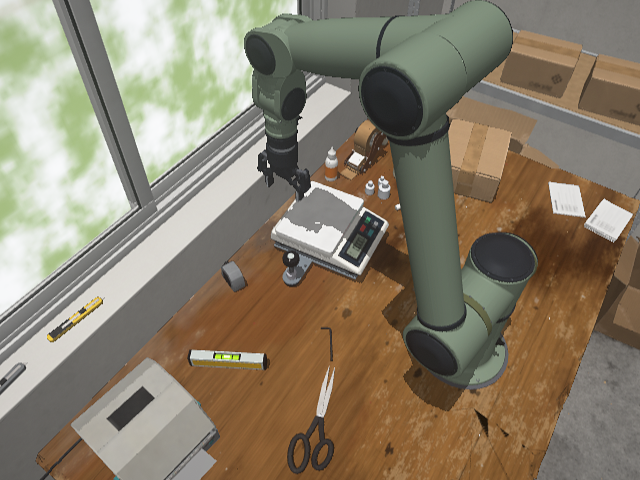

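View pics/side0.png

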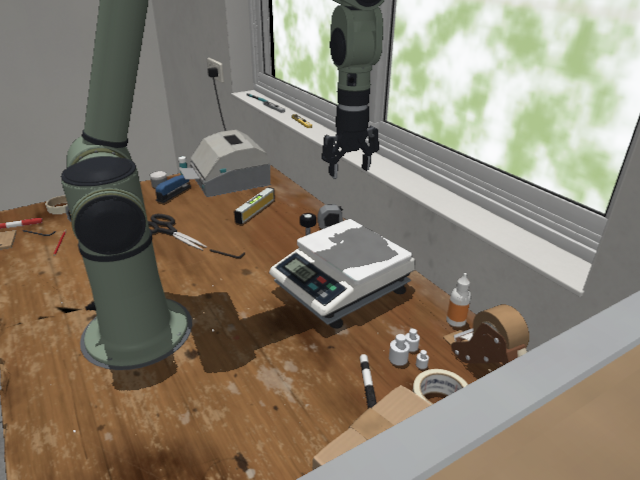

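Scene: level's vial at about (227,356), end caps at (191,357) and (266,361). Knob top is at about (291,257), the scale near (330,225) and the weights near (378,187), on the far (−y) side.

```bash
cat > h.py <<'E'
from cell import r
import cv2,numpy as np
from scipy.spatial.transform import Rotation as R
np.set_printoptions(precision=4,suppress=True)
def ray(name,px,pose=None):
    c=r.camera_params(name);f=240/np.tan(np.radians(c['fovy'])/2)
    d=np.array([(px[0]-c['cx'])/f,(px[1]-c['cy'])/f,1])
    if name=='wrist':
        p,o=pose;T=np.eye(4);T[:3,:3]=R.from_rotvec(o).as_matrix();T[:3,3]=p;M=T@c['hand_eye']
    else: M=np.linalg.inv(c['view'])
    return M[:3,3],M[:3,:3]@d
def at(name,px,z,pose=None):
    o,d=ray(name,px,pose);return o+d*(z-o[2])/d[2]
def proj(name,P,pose=None):
    c=r.camera_params(name);f=240/np.tan(np.radians(c['fovy'])/2)
    if name=='wrist':
        p,o=pose;T=np.eye(4);T[:3,:3]=R.from_rotvec(o).as_matrix();T[:3,3]=p;V=np.linalg.inv(T@c['hand_eye'])
    else: V=c['view']
    q=V[:3,:3]@P+V[:3,3];return np.array([c['cx']+f*q[0]/q[2],c['cy']+f*q[1]/q[2]])
def down(a):  # tool pointing down, closing axis (tool y) at angle a from world x
    y=np.array([np.cos(a),np.sin(a),0]);z=np.array([0,0,-1.]);return R.from_matrix(np.c_[np.cross(y,z),y,z]).as_rotvec()
def pose(): return np.array(r.get_ee_pos()),np.array(r.get_orientation())
E
python3 - <<'E'
from h import *
for n,px,z in[("level",(227,356),.04),("capL",(191,357),.035),("capR",(266,361),.035),("knob",(291,257),.112),("pan",(318,215),.106),("w",(378,187),.05)]:
    print(n,at("scene",px,z))
print(at("side",(308,218),.112),at("side",(345,248),.106),at("side",(256,200),.04),R.from_rotvec(down(0)).as_matrix())
E
```

```text
level [0.4592 0.3695 0.04  ]
capL [0.5321 0.4188 0.035 ]
capR [0.3745 0.3253 0.035 ]
knob [0.4734 0.079  0.112 ]
pan [ 0.5005 -0.0903  0.106 ]
w [ 0.4388 -0.3379  0.05  ]
[0.4745 0.0697 0.112 ] [ 0.4795 -0.0921  0.106 ] [0.4637 0.365  0.04  ] [[ 0.  1.  0.]
 [ 1.  0. -0.]
 [-0.  0. -1.]]
```

```bash
python3 - <<'E'
from h import *
import json
def shot(n):
    p=pose();im=r.capture("wrist");cv2.imwrite(f"pics/{n}.png",im);json.dump([list(map(float,v)) for v in p],open(f"pics/{n}.json","w"));print(n,p)
r.move_ptp([.48,.0,.33],down(0));r.pause(.2);shot("w_scale")
lv=np.radians(30.7)
r.move_ptp([.46,.367,.2],down(lv-np.pi/2));r.pause(.2);shot("w_level");print(r.get_t(),r.get_q())
E
```

```text
w_scale (array([0.4798, 0.    , 0.3284]), array([-2.2198, -2.2199,  0.0026]))
w_level (array([0.4601, 0.3669, 0.2001]), array([-3.0296, -0.8313, -0.0002]))
4.9167 [ 0.5479  0.4184 -0.1376  1.0148 -0.     -3.1294]
```

View pics/w_scale.png

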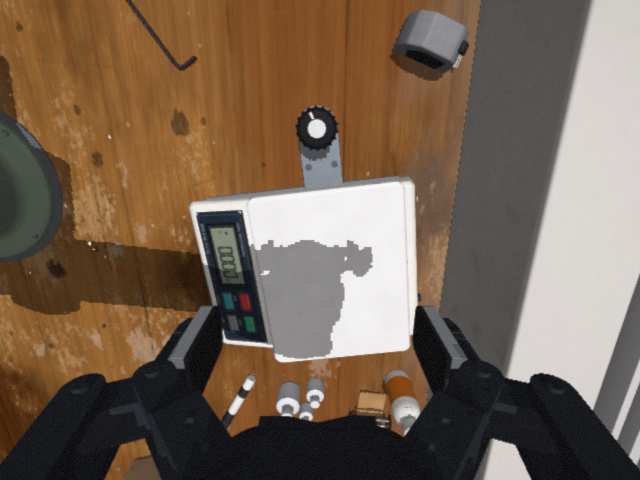

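View pics/w_level.png

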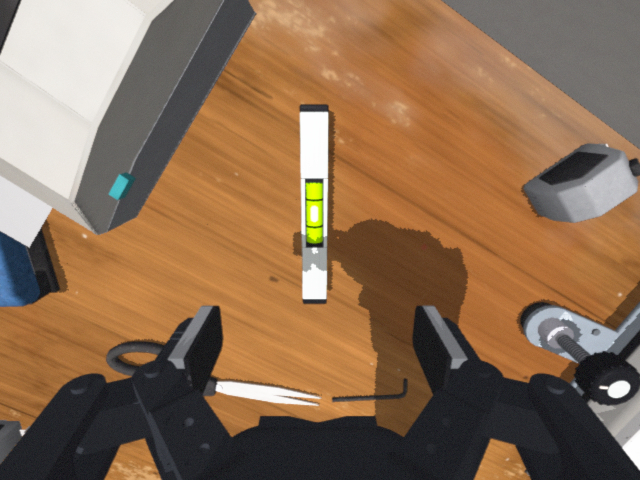

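Scale view: knob top centre at (317,128); pan corners at about (249,197), (411,181), (412,350) and (274,361). Level view: end edges at (314,105) and (315,302), with the vial centre at about (314,213).

```bash
python3 - <<'E'
from h import *
import json
L=lambda n:[np.array(v) for v in json.load(open(f"pics/{n}.json"))]
p=L("w_level")
a,b,v=[at("wrist",x,.04,p) for x in((314,105),(315,302),(314.2,213))]
print("level",a,b,np.linalg.norm(a-b),(a+b)/2,v,np.degrees(np.arctan2(*(a-b)[1::-1])))
p=L("w_scale")
k=at("wrist",(317,128),.112,p)
c=[at("wrist",x,z,p) for x,z in(((249,197),.105),((411,181),.105),((412,350),.107),((274,361),.107))]
print("knob",k);print(np.array(c),"mean",np.mean(c,0),[np.linalg.norm(c[i]-c[i-1]) for i in range(4)])
print("dist",np.linalg.norm((k-np.mean(c,0))[:2]))
y=(c[0]+c[1]-c[2]-c[3]);print("yaw from y axis",np.degrees(np.arctan2(-y[0],y[1])),"via knob",np.degrees(np.arctan2(-(k-np.mean(c,0))[0],(k-np.mean(c,0))[1])))
E
python3 - <<'E'
import cv2,numpy as np
a=cv2.imread('pics/w_scale.png')[80:380,180:440];cv2.imwrite('pics/c1.png',cv2.resize(a,None,fx=2,fy=2,interpolation=cv2.INTER_CUBIC))
E
```

```text
level [0.5425 0.419  0.04  ] [0.3824 0.3234 0.04  ] 0.18647412886492043 [0.4625 0.3712 0.04  ] [0.4624 0.3716 0.04  ] 30.833131130498813
knob [0.4789 0.0783 0.112 ]
[[ 0.4039  0.0058  0.105 ]
 [ 0.5808  0.0236  0.105 ]
 [ 0.6014 -0.1939  0.107 ]
 [ 0.4226 -0.2116  0.107 ]] mean [ 0.5022 -0.094   0.106 ] [np.float64(0.2182585396246736), np.float64(0.17779900031099288), np.float64(0.21847472169287865), np.float64(0.17966590602378532)]
dist 0.1738949565135588
yaw from y axis 5.1763921205422285 via knob 7.690919214671794
```

View pics/c1.png

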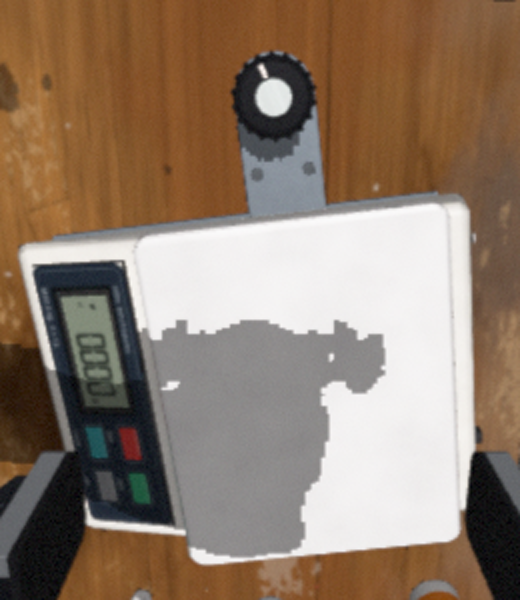

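```bash
python3 - <<'E'
from h import *
lv=np.radians(30.8);o=down(lv+np.pi/2)
r.move_ptp([.4625,.3714,.1],o)
r.line_to([.4625,.3714,.008],velocity=.12)
r.grasp(40);print("w",r.get_width(),pose(),r.get_finger_force())
r.line_to([.4625,.3714,.2],velocity=.2);print("w",r.get_width(),r.get_contact_force())
o2=down(np.radians(186));c=np.array([.5022,-.094])
r.move_ptp([*c,.2],o2);r.line_to([*c,.122],velocity=.1);r.pause(.3)
f0=np.array(r.get_contact_force());z=.119;print(f0,r.get_t())
while z>.108:
    r.line_to([*c,z],velocity=.03);r.pause(.05);f=np.array(r.get_contact_force())-f0
    if f[2]>1: break
    z-=.001
print("contact z",z,f,pose(),r.get_width(),r.get_q(),r.get_t())
E
```

```text
w 0.023492553213369644 (array([0.4626, 0.3718, 0.0084]), array([-0.8344,  3.0283,  0.0011])) 40.66016435623169
w 0.023240820552684827 [-0.2112 -0.1927 -4.0246]
[ 0.7771  0.1146 -3.6529] 13.175
contact z 0.11399999999999999 [-1.1155  0.4066  1.6625] (array([ 0.5024, -0.094 ,  0.1142]), array([-2.3346,  2.1019, -0.0006])) 0.023518646433847996 [-0.3296  0.3687 -0.4606  0.741   0.     -2.0052] 14.975
```

```bash
cat > bub.py <<'E'
from h import *
def look(n):
    p=pose();im=r.capture("wrist");cv2.imwrite(f"pics/{n}.png",im);return p,im
def bubble(n):
    "bubble offset (m, + along image of level towards world +y) from the vial's green extent"
    p,im=look(n);hsv=cv2.cvtColor(im,cv2.COLOR_BGR2HSV)
    g=cv2.inRange(hsv,(28,120,60),(50,255,255))
    k,lab,st,ce=cv2.connectedComponentsWithStats(cv2.morphologyEx(g,cv2.MORPH_CLOSE,np.ones((9,9))))
    i=1+np.argmax(st[1:,4]);v=lab==i
    ys,xs=np.nonzero(v);W=np.array([at("wrist",q,.146,p)[:2] for q in zip(xs,ys)])
    m=W.mean(0);d=np.linalg.svd(W-m,full_matrices=0)[2][0];d*=np.sign(d[1])
    s=(W-m)@d;mid=(s.max()+s.min())/2;n_=np.array([-d[1],d[0]]);t=(W-m)@n_
    px=im[ys,xs].astype(int);core=abs(t)<.004
    pale=core&(px[:,0]>120)&(px.min(1)>100)
    dark=core&(px.max(1)<90)
    print("green len",s.max()-s.min(),"centre",m+mid*d,"angle",np.degrees(np.arctan2(d[1],d[0])))
    b=s[pale]-mid;print("bubble n",pale.sum(),"ext",np.percentile(b,[3,97]) if len(b) else None,"dark",np.sort(s[dark]-mid)[:: max(1,dark.sum()//12)])
    return im,(xs.min(),xs.max(),ys.min(),ys.max()),(np.percentile(b,[3,97]).mean() if len(b) else None)
E
python3 - <<'E'
from bub import *
r.let_go();c=[.5022,-.094]
r.line_to([*c,.22],velocity=.15);r.pause(1.0)
im,bx,b=bubble("b1");print(bx,b)
r.move_ptp([.482,.13,.22],down(np.pi));r.pause(.2);p,k=look("k1");print(p,r.get_t(),r.get_q())
x0,x1,y0,y1=bx;crop=im[max(0,y0-30):y1+30,max(0,x0-80):x1+80]
crop=cv2.resize(crop,None,fx=400/crop.shape[0],fy=400/crop.shape[0])[:,:400]
cv2.imwrite("pics/t1.png",np.hstack([cv2.resize(crop,(crop.shape[1],400)),cv2.resize(k[:,120:520],(400,480))[:400]]))
E
```

```text
green len 0.05739635297273328 centre [ 0.5025 -0.0953] angle 96.08190426596846
bubble n 15 ext [-0.0156 -0.0019] dark [-0.0287 -0.0287 -0.0287 -0.0287 -0.0287 -0.0134  0.0115  0.0123  0.0123
  0.0123  0.0123  0.0287  0.0287  0.0287]
(np.int64(306), np.int64(328), np.int64(209), np.int64(287)) -0.008722429173226244
(array([0.4825, 0.1288, 0.22  ]), array([ 2.2189, -2.2239,  0.0004])) 18.6583 [ 0.1132  0.2412 -0.3402  0.9894 -0.0001 -1.4556]
```

View pics/t1.png

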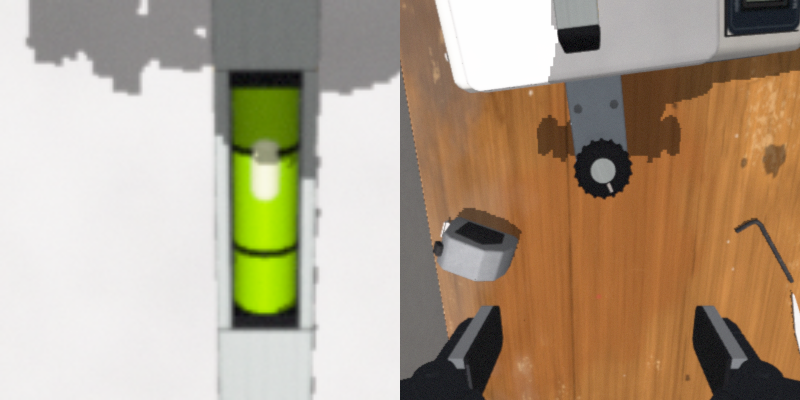

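Left: lines at rows 151 and 252 and the bubble centred at about 170, so it is about 7–9 mm off centre, away from the knob. Right: knob top centre at pixel (323,170).

```bash
python3 - <<'E'
from bub import *
p=(np.array([0.4825,0.1288,0.22]),np.array([2.2189,-2.2239,.0004]))
k=at("wrist",(323,170),.112,p);print("knob",k)
k0=np.array([.4789,.0783]);print("diff",k[:2]-k0)
k=(k[:2]+k0)/2
assert np.linalg.norm(k-k0)<.006
r.move_ptp([*k,.15],down(np.pi));r.line_to([*k,.081],velocity=.12);r.pause(.1)
f0=np.array(r.get_contact_force());r.grasp(40)
print("w",r.get_width(),np.array(r.get_contact_force())-f0,pose()[0],r.get_t())
q=np.array(r.get_q());q[5]+=1.75;r.goto_joints(q);r.pause(.2)
print(r.get_q(),np.array(r.get_contact_force())-f0,r.get_ft_torque(),r.get_width(),r.get_t())
cv2.imwrite("pics/s1.png",r.capture("scene"))
E
```

```text
knob [0.4781 0.0779 0.112 ]
diff [-0.0008 -0.0004]
w 0.04055074196376706 [-2.2295 -0.4618  7.5463] [0.4784 0.0781 0.0816] 20.4167
[ 0.0094  0.3708 -0.5632  0.6369  0.0003  0.1883] [-1.6562 -0.0969  1.3435] [ 0.2996  0.1385 -0.0195] 0.040503577239401026 22.1583
```

```bash
cat > prof.py <<'E'
from bub import *
def prof(im,p,c=(.5025,-.0953),ang=96.08):
    d=np.array([np.cos(np.radians(ang)),np.sin(np.radians(ang))]);n=np.array([-d[1],d[0]])
    s=np.arange(-32,33);out=[]
    for a in s:
        px=np.array([proj("wrist",np.array([*(np.array(c)+d*a*1e-3+n*t*1e-3),.146]),p) for t in(-1.5,0,1.5)],np.float32)
        out.append(cv2.remap(im,px[None,:,0],px[None,:,1],cv2.INTER_LINEAR)[0].mean(0))
    out=np.array(out);print("B",[(int(x),int(v)) for x,v in zip(s,out[:,0])]);print("G",[(int(x),int(v)) for x,v in zip(s,out[:,1])])
E
python3 - <<'E'
from prof import *
prof(cv2.imread("pics/b1.png"),(np.array([.5022,-.094,.22]),down(np.radians(186))))
r.let_go();r.line_to([.4785,.078,.17],velocity=.2)
r.move_ptp([.5022,-.094,.22],down(np.radians(186)));r.pause(.3)
p,im=look("b2");prof(im,p);print(r.get_t())
E
```

```text
B [(-32, 23), (-31, 17), (-30, 16), (-29, 16), (-28, 1), (-27, 0), (-26, 0), (-25, 1), (-24, 2), (-23, 0), (-22, 1), (-21, 0), (-20, 0), (-19, 0), (-18, 2), (-17, 20), (-16, 82), (-15, 121), (-14, 120), (-13, 121), (-12, 120), (-11, 134), (-10, 199), (-9, 220), (-8, 219), (-7, 220), (-6, 220), (-5, 220), (-4, 219), (-3, 211), (-2, 169), (-1, 48), (0, 1), (1, 0), (2, 0), (3, 0), (4, 0), (5, 0), (6, 0), (7, 0), (8, 0), (9, 0), (10, 0), (11, 2), (12, 10), (13, 4), (14, 0), (15, 0), (16, 0), (17, 0), (18, 0), (19, 0), (20, 0), (21, 0), (22, 0), (23, 0), (24, 0), (25, 0), (26, 0), (27, 0), (28, 3), (29, 27), (30, 33), (31, 36), (32, 54)]
G [(-32, 21), (-31, 14), (-30, 16), (-29, 50), (-28, 121), (-27, 131), (-26, 130), (-25, 131), (-24, 131), (-23, 130), (-22, 131), (-21, 129), (-20, 130), (-19, 129), (-18, 132), (-17, 132), (-16, 143), (-15, 153), (-14, 151), (-13, 152), (-12, 151), (-11, 167), (-10, 230), (-9, 245), (-8, 245), (-7, 245), (-6, 245), (-5, 245), (-4, 245), (-3, 244), (-2, 239), (-1, 236), (0, 236), (1, 236), (2, 236), (3, 235), (4, 235), (5, 236), (6, 235), (7, 236), (8, 2
[... 930 characters left out ...]
 (-30, 57), (-29, 127), (-28, 130), (-27, 131), (-26, 131), (-25, 131), (-24, 131), (-23, 130), (-22, 130), (-21, 131), (-20, 131), (-19, 131), (-18, 130), (-17, 131), (-16, 129), (-15, 92), (-14, 25), (-13, 69), (-12, 124), (-11, 154), (-10, 216), (-9, 234), (-8, 238), (-7, 243), (-6, 245), (-5, 246), (-4, 245), (-3, 245), (-2, 246), (-1, 245), (0, 245), (1, 245), (2, 245), (3, 245), (4, 244), (5, 242), (6, 236), (7, 236), (8, 235), (9, 235), (10, 226), (11, 125), (12, 79), (13, 189), (14, 235), (15, 235), (16, 235), (17, 235), (18, 235), (19, 235), (20, 234), (21, 235), (22, 234), (23, 234), (24, 234), (25, 235), (26, 234), (27, 223), (28, 98), (29, 34), (30, 31), (31, 39), (32, 91)]
25.55
```

b2: bubble spans −9.0 to +6.0 and the lines sit at −13.9 and +11.8, so it is about 0.5 mm off centre. That is between the lines, so I press on plain metal 45 mm towards the knob, which keeps the vial in the wrist camera's view.

```bash
python3 - <<'E'
from prof import *
d=np.array([np.cos(np.radians(96.08)),np.sin(np.radians(96.08))]);c=np.array([.5025,-.0953])+.045*d
r.grasp(20);print(r.get_width())
r.move_ptp([*c,.19],down(np.radians(186)));r.line_to([*c,.154],velocity=.06);r.pause(.3)
f0=np.array(r.get_contact_force());z=.152;print(f0,r.get_t())
while z>.138:
    r.line_to([*c,z],velocity=.01);r.pause(.08);f=np.array(r.get_contact_force())-f0
    if f[2]>1: print(z,f)
    if f[2]>8: break
    z-=.0005
r.pause(1.3);print(np.array(r.get_contact_force())-f0,pose(),r.get_t())
p,im=look("b3");prof(im,p);cv2.imwrite("pics/t3.png",im)
E
```

```text
-1.2908582140374684e-05
[-0.7558  0.517  -0.258 ] 27.6917
0.151 [ 0.6646 -0.792   1.1328]
0.1455 [-0.8556 -0.7015  4.2237]
0.145 [-2.0264  0.6167  9.8543]
[-2.0304  0.2468  9.8338] (array([ 0.4978, -0.0505,  0.1459]), array([-2.3346,  2.1018, -0.001 ])) 34.0917
B [(-32, 18), (-31, 20), (-30, 17), (-29, 4), (-28, 0), (-27, 3), (-26, 1), (-25, 2), (-24, 2), (-23, 3), (-22, 0), (-21, 0), (-20, 0), (-19, 0), (-18, 0), (-17, 1), (-16, 0), (-15, 1), (-14, 5), (-13, 3), (-12, 1), (-11, 1), (-10, 0), (-9, 48), (-8, 122), (-7, 124), (-6, 120), (-5, 122), (-4, 120), (-3, 120), (-2, 120), (-1, 119), (0, 122), (1, 120), (2, 120), (3, 120), (4, 119), (5, 112), (6, 52), (7, 1), (8, 0), (9, 0), (10, 0), (11, 3), (12, 8), (13, 5), (14, 0), (15, 1), (16, 3), (17, 0), (18, 2), (19, 0), (20, 0), (21, 0), (22, 1), (23, 1), (24, 0), (25, 1), (26, 0), (27, 1), (28, 13), (29, 15), (30, 15), (31, 16), (32, 47)]
G [(-32, 16), (-31, 16), (-30, 34), (-29, 127), (-28, 131), (-27, 132), (-26, 131), (-25, 132), (-24, 133), (-23, 132), (-22, 131), (-21, 132), (-20, 131), (-19, 131), (-18, 131), (-17, 132), (-16, 131), (-15, 124), (-14, 23), (-13, 46), (-12, 130), (-11, 131), (-10, 131), (-9, 135), (-8, 154), (-7, 154), (-6, 150), (-5, 150), (-4, 150), (-3, 150), (-2, 149), (-1, 149), (0, 151), (1, 149), (2, 151), (3, 150), (4, 148), (5, 142), (6, 130), (7, 130), (8, 131), (9, 131), (10, 129), (11, 70), (12, 9), (13, 88), (14, 131), (15, 131), (16, 131), (17, 130), (18, 131), (19, 131), (20, 131), (21, 131), (22, 132), (23, 132), (24, 132), (25, 131), (26, 130), (27, 127), (28, 55), (29, 12), (30, 13), (31, 15), (32, 47)]
```

View pics/t3.png

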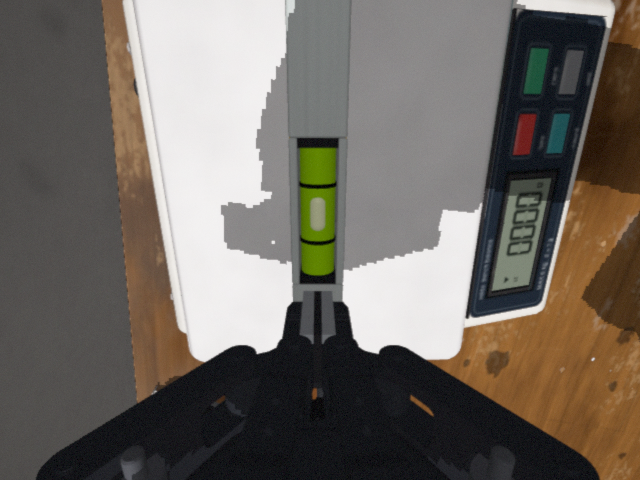

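The bubble (rows 198–231) is centred between the lines (rows 185 and 242) while the fingers press with about 10 N, so I'm handing in.

```bash
python3 -c "
from cell import r
print(r.close_job())"
```

```text
the job is handed in; nothing more can be done
None
```

I handed the job in with the level standing on the pan, the bubble within about 1 mm of centre after one 1.75 rad turn of the knob, and the fingers still pressing with about 10 N; the judging gave no verdict back.

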